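Run the loaded vial tray home in the autosampler and start it

ROBOT

A 6-joint arm with a two-finger parallel gripper is mounted at the origin on a cart in front of the work surface, level with it; the furniture and walls round the work are solid. World frame = base frame: x ahead of the robot, y to its left, z up, the work surface at z = 0. Lengths are in mm, angles in rad, forces in N, time in s.
With the tool pointing down it reaches from about 350 to 875 mm from the base axis. Payload 4.2 kg.
Tool frame: the origin (TCP) lies at the very end of the fingers, on their centre line; the grasp point (between the pads) lies 19 mm behind it; z points along the fingers, y is the line along which they close (so a half turn about z gives the same grasp; the last joint's range is limited). The gripper opens to 85 mm and grips with 20 to 120 N. Pads are 22 mm wide; open, the fingers measure 114 mm over their backs; the gripper's body (76 mm by 85 mm) begins 54 mm behind the grasp point. The pads swing forward as they close: fully open they stand 13 mm farther back than shut.
Start: joints at [1.504, 0.385, 0.008, 0, -1.194, -0.259], TCP at [200.009, 592.111, 231.312] pointing down, gripper open.
Joint ranges: [-3.14, 3.14], [-1.21, 2.06], [-1.07, 1.41], [-3.16, 2.05], [-2.99, -0.16], [-3.1, 3.1]. Speed limits (rad/s): [2.79, 2.79, 3.14, 3.14, 3.14, 3.14].

INTERFACE

Orientations are given as a unit quaternion [x, y, z, w].
In Python, from bench import arm, optics gives the robot as it stands. The module is installed in compiled form; this text tells all that it offers.
- The arm moves only by the tool step_arm, never from a script. Its argument "motion" is a list of rows, each an object with "dr": the turn, a rotation vector about the tool's x, y, z in units of 8 degrees (1.0 is 8 degrees), a list of three; "slide": the shift along the tool's x, y, z in mm, a list of three; "jaw": the finger opening in mm, from 0 to 85.4. A call has exactly 8 rows; each row is the pose to reach, as a shift and turn from the pose commanded when the call began, along the tool's axes at that moment; what a row does not reach only later rows make up. A row lasts 1/8 s, in which the tool goes at most 62.5 mm and 10.7 degrees, less where a joint would pass 70% of its speed; a pose out of reach is approached as far as the arm can. A call with a gripper value outside its range is refused whole. The fingers move at their own pace and stop on an object; the grip force is fixed at half the most. Time passes only in rows, so rows that repeat a pose let the fingers close, or fill a call up. It gives the time, the measured TCP pose, the force, the opening and the grip force at its end, in the units of the state.
- arm.read_state(): the state, without advancing time (a new reading comes with each control period).
- optics.get_image(name): name is "scene" or "top" or "wrist"; returns the picture (480x640x3 uint8, blue, green, red); there is no depth.
- optics.camera_info(name): a dict with "camera_matrix" (3x3 intrinsics, pixels), "k1" (the pictures are not rectified: a ray, as slopes to the right and down, at radius r is drawn at 1 + k1 r^2 times it, then the intrinsics apply), "view" (4x4, takes a point from world to camera coordinates); the wrist camera has in their place "T_tool_cam" (4x4, takes a point from camera to tool coordinates, whose origin is the TCP and whose axes are the flange's). Camera axes: x right, y up, looking along -z (the intrinsics and any distortion apply to the point x, -y, -z); pixel columns grow to the right and rows downward; lengths in mm; the calibration is good to about 2 mm. A picture is of the moment at which its call begins: read the wrist's pose just before it. camera_info takes no time and is no camera call.
- arm.job_done(): hands the job in; it is judged then, once.
The state is a dict: "clock": time; "joints": joint angles; "joint_vel": joint speeds; "joint_efforts": joint torques, N m; "position": TCP position; "ee_rot": TCP orientation; "contact_force": force on the tool from outside, world axes, zero at the start; "wrist_torque": the same for the moment, N m; "gripper_width": finger opening in mm; "grasp_force": force on a finger pad.
Only numpy, scipy, OpenCV 4.12 (cv2) and the standard library are available. Lean on these libraries where they do the work, as an engineer would, in place of code of your own. Each camera call takes 0.05 s, during which the arm holds its last target. There are 200 camera calls.

TASK

The autosampler's vial tray is out at its loading position, locked. With the fingertips only - grip and lift nothing - hold the blue lock button on the tray down while you push the tray back to its end stop, then let the button spring up so that the tray is locked there, and finally press the green start key on the console. Keep every vial standing in the rack and leave the other things on the bench where they are.

Things in the scene. Friction and masses are not known exactly. Their poses are not given: they have to be found in the camera images.
- sampler: The autosampler: a cream bed 330 x 200 mm, 26 mm high, fixed to the worktop at a different place and yaw each time. Origin: centre of its underside. +x is the direction in which the tray is pushed home (away from the robot), +y to its left. At its back, x = 127 to 165 mm, stand a 51 mm bridge, a 228 mm column at y = -70 mm and a probe arm reaching to y = 35 mm. A 34 mm high console is at its right front.
- tray (a joint): Travel of the tray, an aluminium carriage on guide rods that carries the rack: 0 = loading position (where it starts, locked), 0.108 m = end stop. It slides along the sampler's +x with about 1 to 2 N of friction. With the lock button up, a lug blocks it between the teeth of a steel strip under it (pitch 12 mm, play 1.5 mm either way), at the end stop too.
- lock_button (a joint): Travel of the lock button: 0 = up (lug engaged, if a gap between teeth is met), 0.008 m = fully down. The lug is clear of the teeth from 0.0055 m on. Spring: about 2 N at first, 6 N fully down; it rises by itself when let go.
- lock_cap (a point): Middle of the top of the lock button, a blue cap 32 (x) x 40 mm (y), 71 mm above the worktop when up, 63 mm fully down, in a charcoal thumb piece 61 mm high at the tray's front. Rides with the tray: at x = -125, y = 0 mm of the sampler's frame with the tray out. Axes as the sampler's. A thumb rest, a wall 66 mm wide and 78 mm above the worktop, begins 17 mm behind this point (+x) and takes the push.
- start_key (a joint): Travel of the green start key: 0 = up, 0.005 m = fully down, counted as pressed from 0.003 m. Spring, 1.2 N at first, 4 N fully down; it comes up by itself.
- start_key_top (a point): Middle of the top of the round green start key, 24 mm across, in a black collar 40 mm across on the console; 55 mm above the worktop when up, 9 mm above its collar; pressed straight down. It lies at x = -128, y = -129 mm of the sampler's frame.
- home_cap (a point): A fixed point of the sampler: where lock_cap lies (button up) when the tray is at its end stop; x = -17, y = 0 mm of the sampler's frame, 71 mm above the worktop.
- rack_mid (a point): The white 18-place vial rack, 88 x 168 x 32 mm, clipped into the tray's pocket; this point is its centre, half-way up, 65 mm above the worktop. Vials in it reach 103 mm above the worktop, the nearest 50 mm behind lock_cap. Its x axis is the sampler's x.
- vial_1_mid (a point): Sample vial with blue cap, 20 mm across, 48 mm high, standing loose in a cell of the rack; its centre half-way up (79 mm above the worktop).
- vial_3_mid (a point): Sample vial with red cap, 20 mm across, 48 mm high, standing loose in a cell of the rack; its centre half-way up (79 mm above the worktop).
- vial_4_mid (a point): Sample vial with white cap, 20 mm across, 48 mm high, standing loose in a cell of the rack; its centre half-way up (79 mm above the worktop).
- vial_6_mid (a point): Sample vial with black cap, 20 mm across, 48 mm high, standing loose in a cell of the rack; its centre half-way up (79 mm above the worktop).
- vial_8_mid (a point): Sample vial with blue cap, 20 mm across, 48 mm high, standing loose in a cell of the rack; its centre half-way up (79 mm above the worktop).
- rinse_bottle_mid (a point): Blue rinse bottle, 84 mm across, 215 mm high, left of the sampler's back; point on its axis 100 mm up. Bystander.
- standard_a_mid (a point): White bottle with white cap, 37 mm across, 88 mm high; its centre. Bystander.
- standard_b: White bottle with yellow cap, 37 mm across, 88 mm high; origin at the centre of its underside. Bystander.
- tape_roll: Roll of paper tape lying flat, 82 mm across, 19 mm high; origin at the centre of its underside. Bystander.

How it is judged:
By the outcome, as a careful person would: the job done as asked, in the order asked, and still so for the second after the job is handed in, with the robot touching nothing.
It also fails if it takes over 40 s, if anything falls off the work surface, if the arm or the gripper's body presses on something with over 40 N, if the wrist force passes 120 N, or if a joint passes its speed limit or range.

## Working session

There is one attempt and no reset: what is moved stays moved. The work goes in short steps, Python scripts to look and compute and a tool call to move; the robot and the scene stay as the last step left them, time stands still between calls to the robot, and variables do not carry over. Pictures are saved under pics/ and viewed, at most 10 in all, crops included, and the job is handed in when it is done.

Besides the shell and the picture viewer there is one more tool, called as name([rows], argument=value, ...), one row to a line, values as JSON. step_arm: Moves the arm, as the interface text tells. Its arguments: {"type":"object","properties":{"motion":{"type":"array","items":{"type":"object","properties":{"dr":{"type":"array","items":{"type":"number"}},"slide":{"type":"array","items":{"type":"number"}},"jaw":{"type":"number"}}}}},"required":["motion"]}

```bash
mkdir -p pics
cat > h.py <<'E'
import numpy as np, cv2
from bench import arm, optics
from scipy.spatial.transform import Rotation as R
def shot(n,f):
    im=optics.get_image(n); cv2.imwrite('pics/'+f,im); return im
def ray(n,px,st=None):
    c=optics.camera_info(n); K=np.array(c["camera_matrix"])
    d=cv2.undistortPoints(np.array([[px]],float),K,np.array([c["k1"],0,0,0,0]))[0,0]
    v=np.array([d[0],-d[1],-1.])
    if n=='wrist':
        T=np.eye(4);T[:3,:3]=R.from_quat(st["ee_rot"]).as_matrix();T[:3,3]=st["position"]
        M=T@np.array(c["T_tool_cam"])
    else: M=np.linalg.inv(np.array(c["view"]))
    return M[:3,3],M[:3,:3]@v
def at(n,px,z,st=None):
    o,d=ray(n,px,st); return o+d*(z-o[2])/d[2]
E
python3 - <<'E'
from h import *
s=arm.read_state(); print(s)
for n in("top","scene"): shot(n,n+'0.png'); print(optics.camera_info(n))
E
```

```text
{'clock': 0.0, 'joints': array([ 1.50355575e+00,  3.85589534e-01,  6.62050854e-03, -5.05419836e-04,
       -1.19400104e+00, -2.58630759e-01]), 'joint_vel': array([ 7.17541598e-04, -1.18608471e-04, -3.53587543e-04,  6.96153192e-04,
       -8.14818695e-04,  4.11033217e-05]), 'joint_efforts': array([ 1.94026499e-03, -3.92286515e+01,  1.88403636e+01,  4.18604091e+00,
       -4.63831821e-03,  1.29723432e-06]), 'position': array([199.85892485, 591.56512769, 230.19864557]), 'ee_rot': array([ 9.86739586e-01, -1.62307590e-01, -1.29956824e-04,  1.10433812e-03]), 'contact_force': array([ 0.53381592, -0.53252828, -0.57193175]), 'wrist_torque': array([ 0.03185814, -0.04021521, -0.01550809]), 'grasp_force': 0.0, 'gripper_width': 85.51851999461618}
{'camera_matrix': array([[499.23230498,   0.        , 316.88860872],
       [  0.        , 499.23230498, 232.27070124],
       [  0.        ,   0.        ,   1.        ]]), 'k1': -0.11468589326535575, 'view': array([[ 5.35409428e-03, -9.99978933e-01, -3.66984402e-03,
         6.67908208e+01],
       [ 9.77739830e-01,  4.46516957e-03,  2.09773419e-01,
        -5.85131944e+02],
       [-2.09752613e-01, -4.71129934e-03,  9.77743139e-01,
        -1.27884568e+03],
       [ 0.00000000e+00,  0.00000000e+00,  0.00000000e+00,
         1.00000000e+00]])}
{'camera_matrix': array([[602.19528775,   0.        , 313.4932911 ],
       [  0.        , 602.19528775, 238.84692552],
       [  0.        ,   0.        ,   1.        ]]), 'k1': -0.14082226718385682, 'view': array([[ 8.29432228e-01, -5.58306270e-01, -1.83381537e-02,
        -4.47342686e+02],
       [ 4.16360238e-01,  5.96001792e-01,  6.86604702e-01,
        -3.60671978e+02],
       [-3.72406138e-01, -5.77127346e-01,  7.26799625e-01,
        -1.05814661e+03],
       [ 0.00000000e+00,  0.00000000e+00,  0.00000000e+00,
         1.00000000e+00]])}
```

View pics/top0.png

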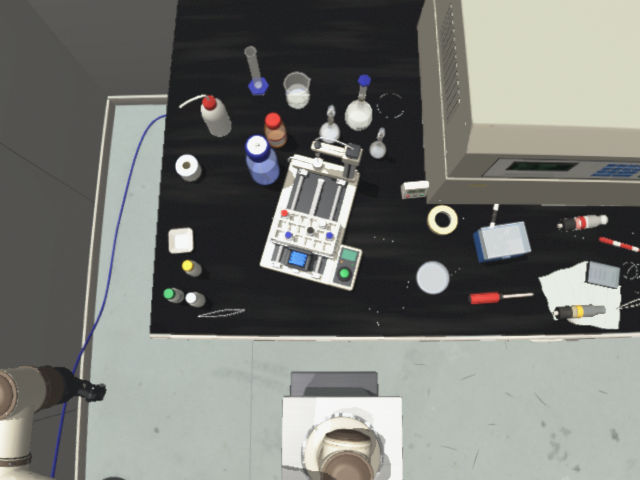

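View pics/scene0.png

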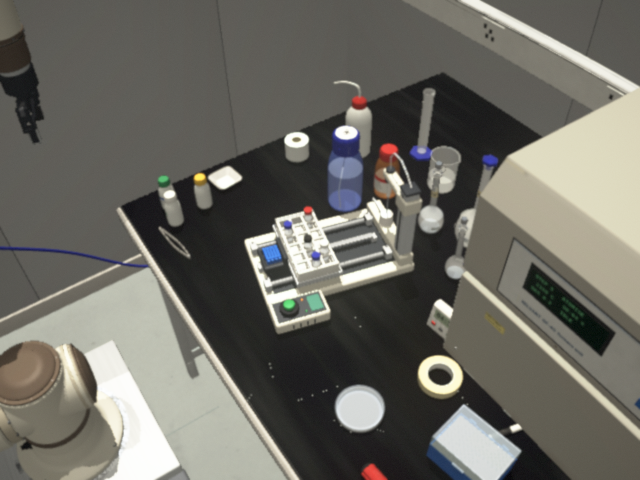

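The top view shows the lock cap near (298,258), the green key near (345,272) and the column near (352,155). The arm is parked off to the left. I'll enlarge both crops.

Run:
```python
from h import *
a=cv2.imread('pics/top0.png')[130:300,240:380]; b=cv2.imread('pics/scene0.png')[180:340,230:430]
cv2.imwrite('pics/ca.png',cv2.resize(a[90:170,10:130],None,fx=6.5,fy=6.5,interpolation=2))
cv2.imwrite('pics/cb.png',cv2.resize(b[40:160,0:130],None,fx=5,fy=5,interpolation=2))
# blue/green blobs
for n in('top','scene'):
    im=cv2.imread(f'pics/{n}0.png').astype(int); B,G,Rr=im[...,0],im[...,1],im[...,2]
    for nm,m in(('blue',(B>150)&(B-Rr>90)),('green',(G>100)&(G-Rr>80)&(G-B>50))):
        k,l,st,c=cv2.connectedComponentsWithStats(m.astype(np.uint8))
        for i in range(1,k):
            if st[i,4]>25: print(n,nm,st[i],c[i],at(n,c[i],71 if nm=='blue' else 55).round(1))
```

```text
top blue [359  75  11  10  79] [363.75949367  79.65822785] [1034.8  -63.5   71. ]
top blue [249  78  19  15 133] [258.22556391  86.79699248] [1011.1  241.1   71. ]
top blue [289 251  18  15 188] [297.43085106 258.14893617] [512.8 120.7  71. ]
top green [340 269   9   8  54] [343.87037037 272.7037037 ] [476.8  -2.6  55. ]
top green [164 289   9   9  66] [168.03030303 293.06060606] [418.7 465.8  55. ]
scene blue [412 147  18  11  88] [420.5        153.45454545] [988.1 188.7  71. ]
scene blue [484 156  13   8  80] [489.8625 159.3375] [1115.3   73.5   71. ]
scene blue [262 245  19  17 222] [271.44594595 252.95045045] [512.3 115.7  71. ]
scene blue [312 252   7   5  26] [315.34615385 254.42307692] [585.7  59.6  71. ]
scene green [159 176   9   6  39] [162.61538462 178.48717949] [426.  492.5  55. ]
scene green [284 300  11   8  73] [288.68493151 303.54794521] [476.8  -6.6  55. ]
```

View pics/ca.png

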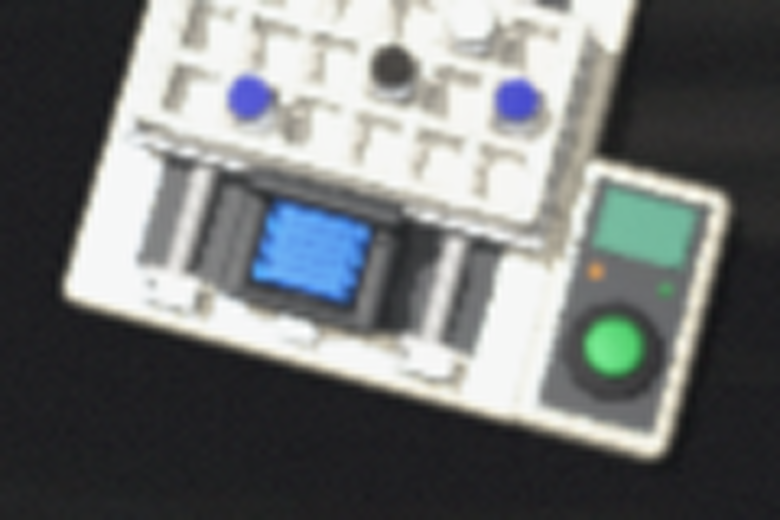

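View pics/cb.png

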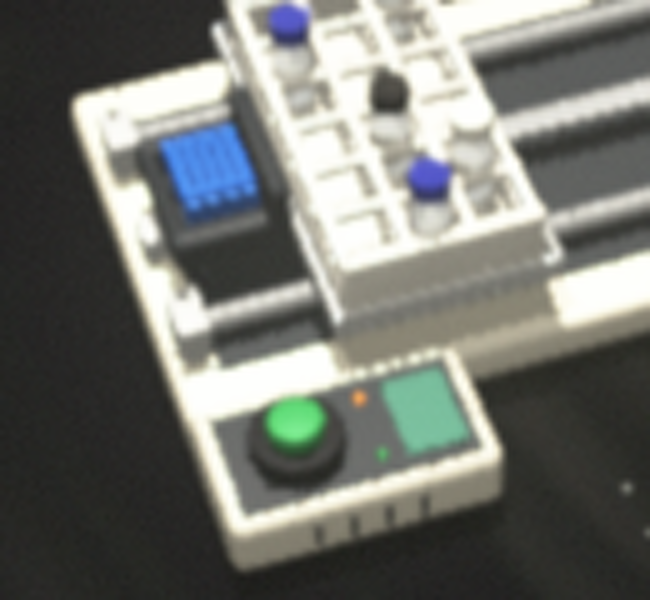

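The crops show the cap centre at top pixel (297.8,258.8) and the key at (344.3,273.2). Both views put them 128 mm apart, as they should be (129), with a yaw of about -14.9°. Top and scene disagree by 4 mm in y, so I'll check with the wrist camera from close by.

```bash
cat >> h.py <<'E'
def go(p,yawdeg):
    s=arm.read_state(); r=R.from_quat(s["ee_rot"])
    t=R.from_euler('z',yawdeg,degrees=True)*R.from_quat([1,0,0,0])
    print('clock',s['clock'],'pos',s['position'].round(1),'F',s['contact_force'].round(1))
    print('slide',r.inv().apply(np.array(p)-s["position"]).round(1),'dr',((r.inv()*t).as_rotvec()*180/np.pi/8).round(2))
E
python3 - <<'E'
from h import *
T=np.array(optics.camera_info('wrist')["T_tool_cam"]);print(T.round(2), optics.camera_info('wrist')["camera_matrix"])
go([430,85,300],-14.9)
E
```

```text
[[   0.      0.96    0.28   72.37]
 [   1.     -0.     -0.      0.61]
 [  -0.      0.28   -0.96 -141.6 ]
 [   0.      0.      0.      1.  ]] [[429.46826989   0.         314.81586407]
 [  0.         429.46826989 234.69428336]
 [  0.           0.           1.        ]]
clock 0.1 pos [199.9 591.6 230.4] F [-0.6  0.1 -0.5]
slide [380.3 406.4 -68.8] dr [ 0.01 -0.   -0.47]
```

Run:
```python
from h import *
go([525,50,220],-14.9)
```

```text
clock 0.1 pos [199.9 591.6 230.4] F [-0.6  0.1 -0.5]
slide [481.5 409.   11.2] dr [ 0.01 -0.   -0.47]
```

step_arm([
  {"slide": [40,34,-5],"dr": [0,0,0],"jaw": 0},
  {"slide": [85,73,-10],"dr": [0,0,-0.1],"jaw": 0},
  {"slide": [130,111,-10],"dr": [0,0,-0.2],"jaw": 0},
  {"slide": [175,149,-10],"dr": [0,0,-0.3],"jaw": 0},
  {"slide": [220,187,-10],"dr": [0,0,-0.4],"jaw": 0},
  {"slide": [265,225,-10],"dr": [0,0,-0.47],"jaw": 0},
  {"slide": [310,263,-10],"dr": [0,0,-0.47],"jaw": 0},
  {"slide": [350,298,-10],"dr": [0,0,-0.47],"jaw": 0},
])

```text
clock: 1.1
position: [436.7, 195.8, 241.1]
ee_rot: [0.992, -0.13, -0.0, 0.0]
contact_force: [0.8, 0.5, -0.5]
gripper_width: -0.1
grasp_force: 0.0
```

Run:
```python
from h import *
go([525,50,220],-14.9)
```

```text
clock 1.1 pos [436.7 195.8 241.1] F [ 0.8  0.5 -0.5]
slide [122.9 118.2  21.1] dr [ 0.  0. -0.]
```

step_arm([
  {"slide": [35,33,6],"dr": [0,0,0],"jaw": 0},
  {"slide": [70,67,12],"dr": [0,0,0],"jaw": 0},
  {"slide": [100,96,18],"dr": [0,0,0],"jaw": 0},
  {"slide": [118,114,21],"dr": [0,0,0],"jaw": 0},
  {"slide": [123,118,21],"dr": [0,0,0],"jaw": 0},
  {"slide": [123,118,21],"dr": [0,0,0],"jaw": 0},
  {"slide": [123,118,21],"dr": [0,0,0],"jaw": 0},
  {"slide": [123,118,21],"dr": [0,0,0],"jaw": 0},
])

```text
clock: 2.1
position: [524.5, 52.9, 220.6]
ee_rot: [0.992, -0.129, 0.0, -0.0]
contact_force: [0.4, -0.1, 0.7]
gripper_width: 0.3
grasp_force: 0.0
```

Run:
```python
from h import *
import json
s=arm.read_state(); shot('wrist','w0.png'); json.dump({k:list(map(float,s[k])) for k in('position','ee_rot')},open('w0.json','w')); print(s['position'],s['ee_rot'])
```

```text
[524.46241168  52.8778598  220.5815826 ] [ 9.91639101e-01 -1.29041994e-01  1.81839334e-04 -1.53036576e-04]
```

View pics/w0.png

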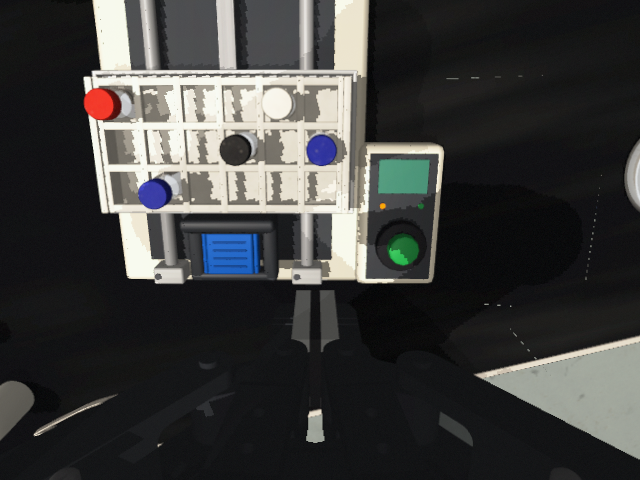

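The wrist view shows the cap spanning about (203,233) to (258,273), so its centre is (230.5,253). The key top is at (404,250), and the bed edges look square to the image.

Run:
```python
from h import *
import json
s=json.load(open('w0.json')); w=lambda p,z:at('wrist',p,z,s)
c=w((230.5,253),71);k=w((404,250),55);d=k-c
print(c,k,np.hypot(*d[:2]),np.degrees(np.arctan2(d[1],d[0])-np.arctan2(-129,-3)))
a,b=w((203,253),71),w((258,253),71);print('w',np.linalg.norm(a-b)); a,b=w((230,233),71),w((230,273),71);print('h',np.linalg.norm(a-b))
im=cv2.imread('pics/w0.png')
cv2.imwrite('pics/w0c.png',cv2.resize(im[195:295,170:330],None,fx=5,fy=5,interpolation=2))
```

```text
[513.86785603 117.36593531  71.        ] [478.36767993  -5.27648677  55.        ] 127.67703864570129 -14.811438861592322
w 39.474182647232766
h 30.28930697228535
```

View pics/w0c.png

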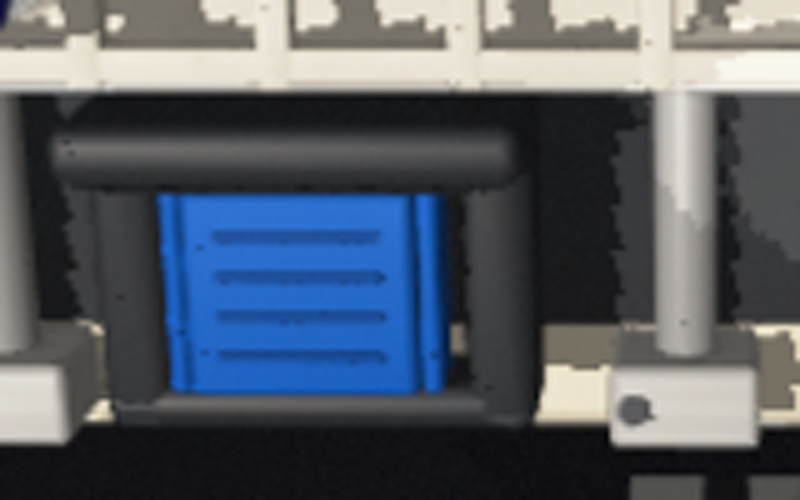

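The crop puts the cap centre at (231,254) in the image, giving cap (513.6,117.3), key (478,-5) and yaw -14.8°. The measured sizes come to 39 x 30 mm against the given 40 x 32. Next I'll move above the cap, 3 mm toward the rest.

Run:
```python
from h import *
go([516.5,116.5,88],-14.8)
```

```text
clock 2.15 pos [524.5  52.8 220.6] F [1.2 0.1 0.6]
slide [-24.1 -59.5 132.6] dr [-0. -0. -0.]
```

step_arm([
  {"slide": [-14,-35,0],"dr": [0,0,0],"jaw": 0},
  {"slide": [-24,-59.5,10],"dr": [0,0,0],"jaw": 0},
  {"slide": [-24,-59.5,45],"dr": [0,0,0],"jaw": 0},
  {"slide": [-24,-59.5,85],"dr": [0,0,0],"jaw": 0},
  {"slide": [-24,-59.5,118],"dr": [0,0,0],"jaw": 0},
  {"slide": [-24,-59.5,132],"dr": [0,0,0],"jaw": 0},
  {"slide": [-24,-59.5,132],"dr": [0,0,0],"jaw": 0},
  {"slide": [-24,-59.5,132],"dr": [0,0,0],"jaw": 0},
])

```text
clock: 3.15
position: [517.9, 116.3, 89.7]
ee_rot: [0.992, -0.129, 0.001, -0.001]
contact_force: [0.9, -0.0, 0.8]
gripper_width: -0.4
grasp_force: 0.0
```

Run:
```python
from h import *
go([516.5,116.5,63],-14.8)
im=shot('wrist','w1.png'); cv2.imwrite('pics/w1c.png',cv2.resize(im[150:480,120:520],None,fx=1.8,fy=1.8))
```

```text
clock 3.15 pos [517.9 116.3  89.7] F [ 0.9 -0.   0.8]
slide [-1.4  0.2 26.7] dr [-0.01 -0.02 -0.01]
```

View pics/w1c.png

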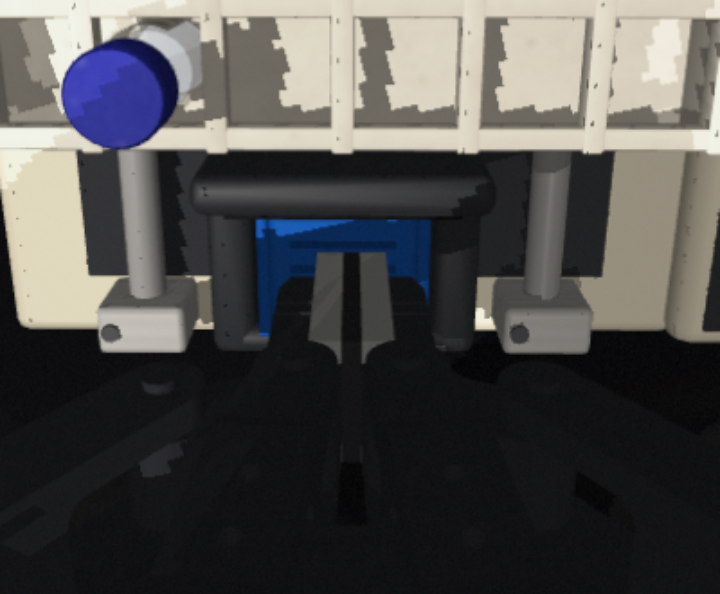

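The wrist view shows the closed fingers centred over the cap, with finger centre at crop column 352 and cap centre at 343. There is a gap to the rest, so I'll press down.

step_arm([
  {"slide": [-1.5,0,6],"dr": [0,0,0],"jaw": 0},
  {"slide": [-1.5,0,12],"dr": [0,0,0],"jaw": 0},
  {"slide": [-1.5,0,17],"dr": [0,0,0],"jaw": 0},
  {"slide": [-1.5,0,21],"dr": [0,0,0],"jaw": 0},
  {"slide": [-1.5,0,24],"dr": [0,0,0],"jaw": 0},
  {"slide": [-1.5,0,26],"dr": [0,0,0],"jaw": 0},
  {"slide": [-1.5,0,26],"dr": [0,0,0],"jaw": 0},
  {"slide": [-1.5,0,26],"dr": [0,0,0],"jaw": 0},
])

```text
clock: 4.2
position: [516.0, 116.0, 63.1]
ee_rot: [0.992, -0.129, 0.001, -0.0]
contact_force: [-0.8, -1.8, 5.6]
gripper_width: 0.2
grasp_force: 3.0
```

Force is 5.6 N at z = 63, so the button is down. Now I'll push.

step_arm([
  {"slide": [2,0,0.8],"dr": [0,0,0],"jaw": 0},
  {"slide": [5,0,0.8],"dr": [0,0,0],"jaw": 0},
  {"slide": [10,0,0.8],"dr": [0,0,0],"jaw": 0},
  {"slide": [17,0,0.8],"dr": [0,0,0],"jaw": 0},
  {"slide": [25,0,0.8],"dr": [0,0,0],"jaw": 0},
  {"slide": [33,0,0.8],"dr": [0,0,0],"jaw": 0},
  {"slide": [40,0,0.8],"dr": [0,0,0],"jaw": 0},
  {"slide": [44,0,0.8],"dr": [0,0,0],"jaw": 0},
])

```text
clock: 5.2
position: [559.1, 104.5, 63.0]
ee_rot: [0.992, -0.129, 0.001, 0.0]
contact_force: [-2.0, -3.0, 10.1]
gripper_width: -0.3
grasp_force: 4.6
```

Run:
```python
from h import *
go([516+.9668*111,116-.2554*111,63],-14.8)
```

```text
clock 5.2 pos [559.1 104.5  63. ] F [-2.  -3.  10.1]
slide [66.4 -0.2  0.2] dr [-0.   -0.01 -0.01]
```

step_arm([
  {"slide": [6,0,0],"dr": [0,0,0],"jaw": 0},
  {"slide": [14,0,0],"dr": [0,0,0],"jaw": 0},
  {"slide": [23,0,0],"dr": [0,0,0],"jaw": 0},
  {"slide": [32,0,0],"dr": [0,0,0],"jaw": 0},
  {"slide": [41,0,0],"dr": [0,0,0],"jaw": 0},
  {"slide": [49,0,0],"dr": [0,0,0],"jaw": 0},
  {"slide": [55,0,0],"dr": [0,0,0],"jaw": 0},
  {"slide": [58,0,0],"dr": [0,0,0],"jaw": 0},
])

```text
clock: 6.2
position: [615.1, 89.5, 63.1]
ee_rot: [0.992, -0.13, 0.001, 0.0]
contact_force: [-1.6, -1.5, 7.5]
gripper_width: 0.3
grasp_force: 4.1
```

step_arm([
  {"slide": [1,0,0],"dr": [0,0,0],"jaw": 0},
  {"slide": [2,0,0],"dr": [0,0,0],"jaw": 0},
  {"slide": [3,0,0],"dr": [0,0,0],"jaw": 0},
  {"slide": [4,0,0],"dr": [0,0,0],"jaw": 0},
  {"slide": [5,0,0],"dr": [0,0,0],"jaw": 0},
  {"slide": [6,0,0],"dr": [0,0,0],"jaw": 0},
  {"slide": [6,0,0],"dr": [0,0,0],"jaw": 0},
  {"slide": [6,0,0],"dr": [0,0,0],"jaw": 0},
])

```text
clock: 7.2
position: [619.8, 88.2, 63.1]
ee_rot: [0.992, -0.129, 0.0, 0.0]
contact_force: [-3.0, -0.9, 9.3]
gripper_width: -0.2
grasp_force: 4.7
```

Run:
```python
from h import *
go([516+.9668*111,116-.2554*111,63],-14.8)
```

```text
clock 7.2 pos [619.8  88.2  63.1] F [-3.  -0.9  9.3]
slide [ 3.6 -0.4  0.1] dr [ 0.   -0.   -0.01]
```

Travel is 107.4 mm so far. I'll push on to feel the stop.

step_arm([
  {"slide": [0.6,0,0],"dr": [0,0,0],"jaw": 0},
  {"slide": [1.2,0,0],"dr": [0,0,0],"jaw": 0},
  {"slide": [1.8,0,0],"dr": [0,0,0],"jaw": 0},
  {"slide": [2.4,0,0],"dr": [0,0,0],"jaw": 0},
  {"slide": [3,0,0],"dr": [0,0,0],"jaw": 0},
  {"slide": [3,0,0],"dr": [0,0,0],"jaw": 0},
  {"slide": [3,0,0],"dr": [0,0,0],"jaw": 0},
  {"slide": [3,0,0],"dr": [0,0,0],"jaw": 0},
])

```text
clock: 8.2
position: [620.2, 87.9, 63.0]
ee_rot: [0.992, -0.13, -0.002, 0.001]
contact_force: [-9.9, 2.2, 13.6]
gripper_width: -0.2
grasp_force: 6.8
```

step_arm([
  {"slide": [0.5,0,0],"dr": [0,0,0],"jaw": 0},
  {"slide": [1,0,0],"dr": [0,0,0],"jaw": 0},
  {"slide": [1.5,0,0],"dr": [0,0,0],"jaw": 0},
  {"slide": [2,0,0],"dr": [0,0,0],"jaw": 0},
  {"slide": [2,0,0],"dr": [0,0,0],"jaw": 0},
  {"slide": [2,0,0],"dr": [0,0,0],"jaw": 0},
  {"slide": [2,0,0],"dr": [0,0,0],"jaw": 0},
  {"slide": [2,0,0],"dr": [0,0,0],"jaw": 0},
])

```text
clock: 9.2
position: [621.4, 87.5, 62.9]
ee_rot: [0.992, -0.13, -0.003, 0.001]
contact_force: [-11.7, 3.3, 14.8]
gripper_width: -0.2
grasp_force: 7.4
```

The tray is against its stop: 12 N resists the push, against 2 N of sliding friction. I'll lift straight up.

step_arm([
  {"slide": [-1,0,-3],"dr": [0,0,0],"jaw": 0},
  {"slide": [-1.5,0,-6],"dr": [0,0,0],"jaw": 0},
  {"slide": [-2,0,-9],"dr": [0,0,0],"jaw": 0},
  {"slide": [-2.5,0,-13],"dr": [0,0,0],"jaw": 0},
  {"slide": [-3,0,-25],"dr": [0,0,0],"jaw": 0},
  {"slide": [-3,0,-50],"dr": [0,0,0],"jaw": 0},
  {"slide": [-3,0,-90],"dr": [0,0,0],"jaw": 0},
  {"slide": [-3,0,-130],"dr": [0,0,0],"jaw": 0},
])

```text
clock: 10.2
position: [622.0, 87.8, 193.2]
ee_rot: [0.992, -0.13, 0.0, -0.0]
contact_force: [-0.1, 0.7, -0.1]
gripper_width: 0.4
grasp_force: 0.0
```

Run:
```python
from h import *
go([560,60,210],-14.8)
s=arm.read_state(); im=shot('wrist','w2.png')
m=((im[...,0]>120)&(im[...,0].astype(int)-im[...,2]>70)).astype(np.uint8)
k,l,st,c=cv2.connectedComponentsWithStats(m)
for i in range(1,k):
    if st[i,4]>100: print(st[i],c[i].round(1),at('wrist',c[i],71,s).round(1))
print('home',np.array([513.6,117.3])+108*np.array([.9668,-.2554]))
```

```text
clock 10.2 pos [622.   87.8 193.2] F [-0.1  0.7 -0.1]
slide [-52.8  42.8 -16.9] dr [-0.   -0.01 -0.01]
[419  95  34  34 905] [435.3 111.5] [ 6.723e+02 -2.000e-01  7.100e+01]
[222 148  32  32 811] [237.4 163.6] [673.  122.5  71. ]
[ 280  212   63   48 2813] [310.1 234.5] [618.   91.3  71. ]
home [618.0144  89.7168]
```

View pics/w2.png

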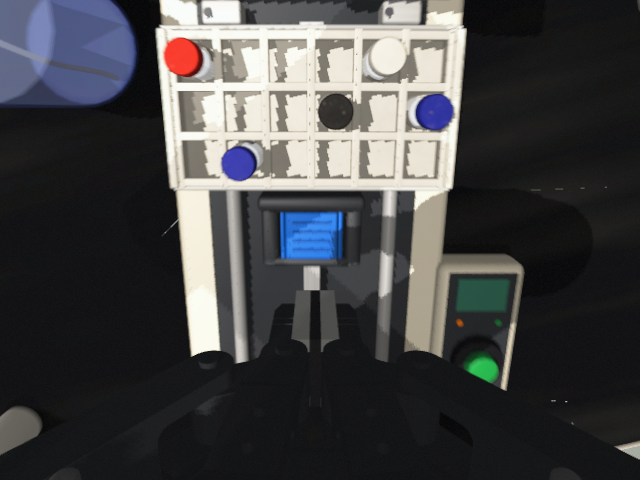

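The tray is home: the cap measures (618.0,91.3) against an expected (618.0,89.7), at pixel (310,234), and all five vials are standing. The key is next.

Run:
```python
from h import *
go([478,-5,70],-14.8)
```

```text
clock 10.25 pos [625.3  88.3 200.2] F [ 1.1 -0.6  3.9]
slide [-120.1  128.6  128.1] dr [-0.04 -0.08 -0.  ]
```

step_arm([
  {"slide": [-25,27,0],"dr": [0,0,0],"jaw": 0},
  {"slide": [-60,64,0],"dr": [0,0,0],"jaw": 0},
  {"slide": [-95,102,0],"dr": [0,0,0],"jaw": 0},
  {"slide": [-117,125,0],"dr": [0,0,0],"jaw": 0},
  {"slide": [-119,128,0],"dr": [0,0,0],"jaw": 0},
  {"slide": [-119,128,0],"dr": [0,0,0],"jaw": 0},
  {"slide": [-119,128,0],"dr": [0,0,0],"jaw": 0},
  {"slide": [-119,128,0],"dr": [0,0,0],"jaw": 0},
])

```text
clock: 11.25
position: [474.5, -4.8, 191.3]
ee_rot: [0.992, -0.13, -0.0, 0.0]
contact_force: [-0.1, -0.3, -0.1]
gripper_width: -0.2
grasp_force: 0.0
```

Run:
```python
from h import *
s=arm.read_state(); im=shot('wrist','w3.png')
m=((im[...,0]>120)&(im[...,0].astype(int)-im[...,2]>70)).astype(np.uint8)
k,l,st,c=cv2.connectedComponentsWithStats(m)
for i in range(1,k):
    if st[i,4]>100: print(st[i],c[i].round(1),*[at('wrist',c[i],z,s).round(1) for z in(63,66,71)])
go([478,-5,72],-14.8)
```

```text
[  50    5   69   61 3705] [84.7 34.5] [619.5  94.6  63. ] [618.7  93.3  66. ] [617.3  91.1  71. ]
[115   5  11  60 301] [119.7  34.2] [614.1  74.7  63. ] [613.3  73.6  66. ] [612.   71.8  71. ]
clock 11.3 pos [474.3  -4.9 191.2] F [ 0.2 -0.5  0.1]
slide [  3.7  -0.8 119.2] dr [ 0.    0.   -0.01]
```

The second view agrees with the button up: the cap is at y≈91 for z = 71. I'll go down to the key.

step_arm([
  {"slide": [2,0,25],"dr": [0,0,0],"jaw": 0},
  {"slide": [3.5,-0.5,60],"dr": [0,0,0],"jaw": 0},
  {"slide": [3.5,-0.5,95],"dr": [0,0,0],"jaw": 0},
  {"slide": [3.5,-0.5,115],"dr": [0,0,0],"jaw": 0},
  {"slide": [3.5,-0.5,123],"dr": [0,0,0],"jaw": 0},
  {"slide": [3.5,-0.5,126],"dr": [0,0,0],"jaw": 0},
  {"slide": [3.5,-0.5,126],"dr": [0,0,0],"jaw": 0},
  {"slide": [3.5,-0.5,126],"dr": [0,0,0],"jaw": 0},
])

```text
clock: 12.3
position: [477.9, -5.5, 66.3]
ee_rot: [0.992, -0.13, 0.001, -0.0]
contact_force: [0.3, 0.2, 0.4]
gripper_width: -0.1
grasp_force: 0.0
```

Run:
```python
from h import *
go([478,-5,50],-14.8)
im=shot('wrist','w4.png'); cv2.imwrite('pics/w4c.png',cv2.resize(im[180:400,200:440],None,fx=2.5,fy=2.5))
```

```text
clock 12.3 pos [477.9  -5.5  66.3] F [0.3 0.2 0.4]
slide [-0.  -0.5 16.3] dr [-0.01 -0.01 -0.01]
```

View pics/w4c.png

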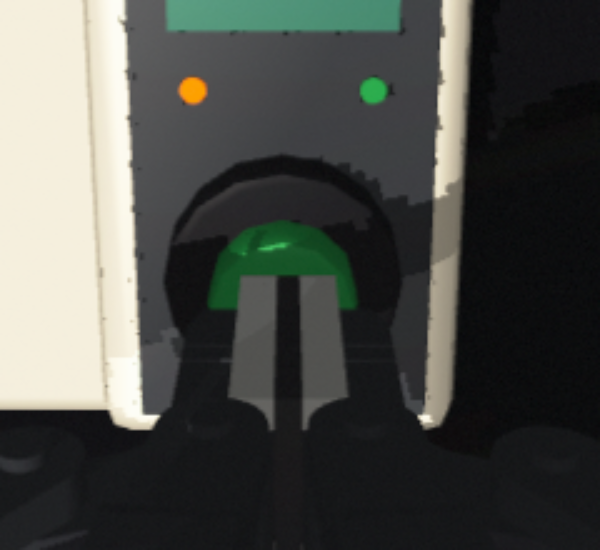

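The fingertips are centred on the green key: key centre at crop column 283, fingers at 288. I'll press down to z≈50 and come back up.

step_arm([
  {"slide": [0,0,5],"dr": [0,0,0],"jaw": 0},
  {"slide": [0,0,9],"dr": [0,0,0],"jaw": 0},
  {"slide": [0,0,12],"dr": [0,0,0],"jaw": 0},
  {"slide": [0,0,14.5],"dr": [0,0,0],"jaw": 0},
  {"slide": [0,0,16],"dr": [0,0,0],"jaw": 0},
  {"slide": [0,0,16.5],"dr": [0,0,0],"jaw": 0},
  {"slide": [0,0,16.5],"dr": [0,0,0],"jaw": 0},
  {"slide": [0,0,16.5],"dr": [0,0,0],"jaw": 0},
])

```text
clock: 13.35
position: [477.1, -5.7, 50.0]
ee_rot: [0.992, -0.13, -0.0, 0.0]
contact_force: [-3.1, 1.2, 9.4]
gripper_width: -0.0
grasp_force: 5.0
```

Force is 9.4 N at z = 50, so the key is fully down. Retreating.

step_arm([
  {"slide": [0,0,-5],"dr": [0,0,0],"jaw": 0},
  {"slide": [0,0,-15],"dr": [0,0,0],"jaw": 0},
  {"slide": [0,0,-40],"dr": [0,0,0],"jaw": 0},
  {"slide": [0,0,-80],"dr": [0,0,0],"jaw": 0},
  {"slide": [0,0,-120],"dr": [0,0,0],"jaw": 0},
  {"slide": [0,0,-150],"dr": [0,0,0],"jaw": 0},
  {"slide": [0,0,-150],"dr": [0,0,0],"jaw": 0},
  {"slide": [0,0,-150],"dr": [0,0,0],"jaw": 0},
])

```text
clock: 14.35
position: [476.7, -5.7, 198.4]
ee_rot: [0.992, -0.13, -0.001, -0.0]
contact_force: [-0.6, -0.0, -0.1]
gripper_width: -0.1
grasp_force: 0.0
```

Run:
```python
from h import *
im=shot('scene','s1.png'); cv2.imwrite('pics/s1c.png',cv2.resize(im[130:350,220:480],None,fx=2.7,fy=2.7,interpolation=2))
```

```text
(no output)
```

View pics/s1c.png

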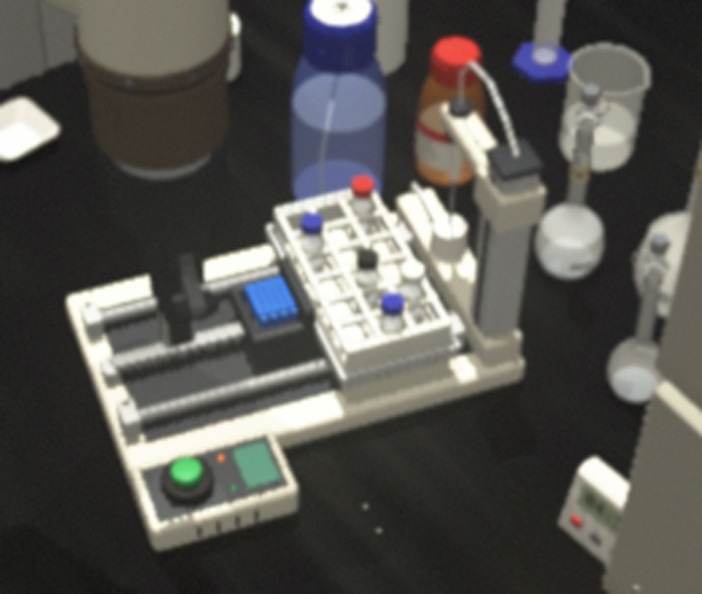

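The scene view shows the tray at the back, the cap at crop (270,300), the key up and all vials standing. One last check of the cap's height in the same camera.

Run:
```python
from h import *
im=cv2.imread('pics/s1.png').astype(int); B,Rr=im[...,0],im[...,2]
k,l,st,c=cv2.connectedComponentsWithStats(((B>150)&(B-Rr>90)).astype(np.uint8))
for i in range(1,k):
    if st[i,4]>100: print(st[i],c[i],*[at('scene',c[i],z).round(1) for z in(63,66,71)])
print('expect',np.array([512.3,115.7])+108*np.array([.9668,-.2554]))
```

```text
[311 232  19  17 210] [319.88571429 240.12857143] [620.8  94.3  63. ] [619.2  91.9  66. ] [616.6  88.   71. ]
expect [616.7144  88.1168]
```

The cap reads exactly home and up, at (616.6,88.0) against an expected (616.7,88.1).

```bash
python3 -c "
from bench import arm
print(arm.job_done())"
```

```text
the job is handed in; nothing more can be done
None
```

The tray is home at its end stop with the lock button up, the start key was pressed fully down, all five vials are standing, and the job was handed in at about 14.4 s; no verdict came back.

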